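# Rack the finishing drums by size at the vise

### The job

Rack the four finishing drums on the tool rail: one drum on each pin, standing upright and all the way down on the rail, in order of diameter with the largest on the pin nearest the vise and the smallest at the far end. Let go of them all when you are done.

Things in the scene. Friction and masses are not known exactly. Their poses are not given: they have to be found in the camera images.
- drum_34_mid (a point): the smallest of four brown abrasive finishing drums: an upright hollow cylinder with fine dark flap edges, 34 mm in diameter and 50 mm tall like the others, with a straight 22 mm bore through it along z. The point is its centre, half-way up (25 mm above its underside). It starts standing upright on the bench; it is firm and may be gripped across its outside.
- drum_45_mid (a point): the second smallest of four brown abrasive finishing drums: an upright hollow cylinder with fine dark flap edges, 45 mm in diameter and 50 mm tall like the others, with a straight 22 mm bore through it along z. The point is its centre, half-way up (25 mm above its underside). It starts standing upright on the bench; it is firm and may be gripped across its outside.
- drum_56_mid (a point): the second largest of four brown abrasive finishing drums: an upright hollow cylinder with fine dark flap edges, 56 mm in diameter and 50 mm tall like the others, with a straight 22 mm bore through it along z. The point is its centre, half-way up (25 mm above its underside). It starts standing upright on the bench; it is firm and may be gripped across its outside.
- drum_67_mid (a point): the largest of four brown abrasive finishing drums: an upright hollow cylinder with fine dark flap edges, 67 mm in diameter and 50 mm tall like the others, with a straight 22 mm bore through it along z. The point is its centre, half-way up (25 mm above its underside). It starts standing upright on the bench; it is firm and may be gripped across its outside.
- pin_a: one of four equal bright steel pins standing on the rail, 9 mm in diameter (a cone foot 16 mm wide, 9 mm high), 45 mm tall with a tapered tip. Its origin is the centre of its foot, on the rail's top face, 21 mm above the bench; z points up the pin. The pins stand in one row along the rail's length, about 80 to 120 mm apart; the letters say nothing of their order in the row.
- pin_b: one of four equal bright steel pins standing on the rail, 9 mm in diameter (a cone foot 16 mm wide, 9 mm high), 45 mm tall with a tapered tip. Its origin is the centre of its foot, on the rail's top face, 21 mm above the bench; z points up the pin. The pins stand in one row along the rail's length, about 80 to 120 mm apart; the letters say nothing of their order in the row.
- pin_c: one of four equal bright steel pins standing on the rail, 9 mm in diameter (a cone foot 16 mm wide, 9 mm high), 45 mm tall with a tapered tip. Its origin is the centre of its foot, on the rail's top face, 21 mm above the bench; z points up the pin. The pins stand in one row along the rail's length, about 80 to 120 mm apart; the letters say nothing of their order in the row.
- pin_d: one of four equal bright steel pins standing on the rail, 9 mm in diameter (a cone foot 16 mm wide, 9 mm high), 45 mm tall with a tapered tip. Its origin is the centre of its foot, on the rail's top face, 21 mm above the bench; z points up the pin. The pins stand in one row along the rail's length, about 80 to 120 mm apart; the letters say nothing of their order in the row.
- rail: the grey slotted steel rail, fixed to the bench: 41 mm wide (x), 420 mm long (y), 21 mm high. Origin at the centre of its underside, on the bench; y runs along its length, through all four pins. A seated drum stands upright on its top face with the pin inside the bore, the drum's centre 46 mm above the bench; the wider drums overhang the rail's sides.
- vise: the dark steel machine vise, fixed to the bench beyond one end of the rail (either end): about 270 mm long (x) by 175 mm wide, 120 mm high with the stainless piece clamped in it. Origin at the centre of its underside. A red burnishing machine lies beyond the rail's other end.
Things that resemble listed ones, but are neither listed nor needed, are in the scene too. Leave any blue or purple look-alike of the part that bears drum_45_mid alone.

How it is judged:
By the outcome, as a careful person would: the job done as asked, in the order asked, and still so for the second after the job is handed in, with the robot touching nothing.
It also fails if it takes over 96 s, if anything falls off the work surface, if the arm or the gripper's body presses on something with over 40 N, if the wrist force passes 120 N, or if a joint passes its speed limit or range.

### The arm

A 6-joint arm with a two-finger parallel gripper is mounted at the origin on the work surface. World frame = base frame: x ahead of the robot, y to its left, z up, the work surface at z = 0. Lengths are in m, angles in rad, forces in N, time in s.
With the tool pointing down it reaches from about 0.25 to 0.725 m from the base axis. Payload 4 kg.
Tool frame: the origin (TCP) lies on the centre line of the jaws, within the pads' length; the fingertips stand 22 mm ahead of it and the grasp point (between the pads) lies 3 mm ahead of it; z points along the fingers, y is the line along which they close (so a half turn about z gives the same grasp; the last joint's range is limited). The gripper opens to 85 mm and grips with 20 to 120 N. Pads are 22 mm wide; open, the fingers measure 114 mm over their backs; the gripper's body (76 mm by 85 mm) begins 54 mm behind the grasp point. The pads swing forward as they close: fully open they stand 13 mm farther back than shut.
Start: joints at [-1.299, 0.241, 0.005, 1.335, 0, 1.571], TCP at [0.134, -0.482, 0.253] pointing down, gripper open.
Joint ranges: [-2.72, 2.72], [-1.05, 1.87], [-1.09, 1.28], [-1.99, 2.15], [-1.42, 1.44], [-3.14, 3.14]. Speed limits (rad/s): [2.79, 2.79, 3.14, 3.14, 3.14, 3.14].

### API

Orientations are given as a unit quaternion [x, y, z, w].
In Python, from workcell import bot gives the robot as it stands.
- The arm moves only by the shell command python3 -m inch 'ROWS'. ROWS is JSON, one flat list of numbers, 7 for each row, row after row: the shift along the world's x, y, z in mm, then the turn, a rotation vector about the world's x, y, z in rad, then the opening in per cent of the stroke, from 0 (shut) to 100 (fully open). A call has 1 to 8 rows; each row is the pose to reach, as a shift and turn from the pose commanded when the call began; what a row does not reach only later rows make up. A row lasts 1/12 s, in which the tool goes at most 41.7 mm and 7.16 degrees, less where a joint would pass 70% of its speed; a pose out of reach is approached as far as the arm can. A call with a gripper value outside its range is refused whole. The fingers move at their own pace and stop on an object; the grip force is fixed at half the most. Time passes only in rows, so rows that repeat a pose let the fingers close. It gives the time, the measured TCP pose, the force, the opening and the grip force at its end, in the units of the state.
- bot.get_obs(): the state, without advancing time (a new reading comes with each control period).
- bot.camera(name): name is "side" or "top" or "wrist"; returns the picture (420x560x3 uint8, blue, green, red); there is no depth.
- bot.camera_info(name): a dict with "intrinsics" (3x3 intrinsics, pixels), "camera_from_world" (4x4, takes a point from world to camera coordinates); the wrist camera has in their place "hand_eye" (4x4, takes a point from camera to tool coordinates, whose origin is the TCP and whose axes are the flange's). Camera axes: x right, y down, z forward; pixel columns grow to the right and rows downward; lengths in m; the calibration is good to about 2 mm. The wrist camera is an equidistant fisheye: a pixel r from the principal point sees the ray r / f radians off the axis. A picture is of the moment at which its call begins: read the wrist's pose just before it. camera_info takes no time and is no camera call.
- bot.job_done(): hands the job in; it is judged then, once.
Trained networks look in the newest picture that a camera, given by its name, has taken for a name from the list of things; names that differ only in an ending like _2 or _b are one class to them, and where a whole thing is asked for, a point or a joint stands for the part that bears it (a point fixed in the world has none). Each returns a list of dicts, best first, with "confidence" (0 to 1); they miss things now and then, are a little off and sometimes report something else, mostly with a low value. They report only what shows in the picture. A call takes as long as a camera call. They do not tell look-alikes from the thing itself.
- bot.silhouettes(camera, target): "mask" (420x560 bool, what is visible of it) and "uv" ([column, row] in pixels, amid what is visible of it).
- bot.spot_point(camera, target): "uv" ([column, row] in pixels: a listed point, or the origin of a listed thing).
The state is a dict: "clock": time; "joint_pos": joint angles; "joint_vel": joint speeds; "tau": joint torques, N m; "eef_pos": TCP position; "tool_rot": TCP orientation; "ft_force": force on the tool from outside, world axes, zero at the start; "ft_torque": the same for the moment, N m; "grip_width": finger opening in m; "grasp_force": force on a finger pad.
Only numpy, scipy, OpenCV 4.12 (cv2) and the standard library are available. Lean on these libraries where they do the work, as an engineer would, in place of code of your own. Each camera call takes 0.05 s, during which the arm holds its last target. There are 200 camera calls.

## Working session

There is one attempt and no reset: what is moved stays moved. The work goes in short steps, Python scripts to look and compute and a shell command to move; the robot and the scene stay as the last step left them, time stands still between calls to the robot, and variables do not carry over. Pictures are saved under pics/ and viewed, at most 14 in all, crops included, and the job is handed in when it is done.

```bash
mkdir -p pics; ls
python3 - <<'E'
from workcell import bot
import cv2
for c in ("side","top"):
    im=bot.camera(c); cv2.imwrite(f"pics/{c}0.png",im)
    i=bot.camera_info(c); print(c,i)
    for t in ("drum_34_mid","drum_45_mid","drum_56_mid","drum_67_mid","pin_a","rail","vise"):
        print(t,[(round(d["confidence"],2),[round(float(x),1) for x in d["uv"]]) for d in bot.spot_point(c,t)])
print(bot.camera_info("wrist"))
o=bot.get_obs();print(o)
E
```

```text
pics
side {'intrinsics': array([[412.78524989,   0.        , 276.07529591],
       [  0.        , 412.78524989, 210.50325031],
       [  0.        ,   0.        ,   1.        ]]), 'camera_from_world': array([[-0.98507022, -0.17199287,  0.00742323,  0.48393513],
       [-0.13286126,  0.73211293, -0.6681007 ,  0.10103315],
       [ 0.10947392, -0.65911237, -0.74403383,  0.99940029],
       [ 0.        ,  0.        ,  0.        ,  1.        ]])}
drum_34_mid [(0.85, [291.0, 263.4])]
drum_45_mid [(0.89, [293.3, 381.4]), (0.64, [273.8, 330.0]), (0.6, [319.2, 337.4]), (0.56, [208.6, 325.9]), (0.37, [239.0, 207.5])]
drum_56_mid [(0.84, [300.1, 202.7])]
drum_67_mid [(0.83, [313.6, 141.4]), (0.58, [300.5, 202.3]), (0.22, [258.2, 117.1])]
pin_a [(0.65, [228.3, 241.8]), (0.63, [214.5, 274.1]), (0.58, [240.9, 181.2]), (0.42, [235.4, 208.5])]
rail [(0.95, [230.9, 224.6])]
vise [(0.68, [256.8, 118.9])]
top {'intrinsics': array([[396.30543434,   0.        , 282.68801515],
       [  0.        , 396.30543434, 213.90295696],
       [  0.        ,   0.        ,   1.        ]]), 'camera_from_world': arra
[... 1196 characters left out ...]
'clock': 0.8, 'joint_pos': array([-1.29901409e+00,  2.40572483e-01,  5.02373105e-03,  1.33520740e+00,
       -1.27170088e-05,  1.57080475e+00]), 'joint_vel': array([ 0.00110521,  0.00072757, -0.00021371,  0.00023863, -0.00045416,
        0.00145492]), 'tau': array([ 4.85680539e-04, -3.72151351e+01,  2.52679592e+01,  9.06525693e-04,
        4.10004634e-05,  7.47022710e-06]), 'eef_pos': array([ 0.13422289, -0.48165512,  0.2533293 ]), 'tool_rot': array([ 9.90781572e-01,  1.35469096e-01, -3.57853501e-06,  2.07633236e-05]), 'ft_force': array([-0.09852014, -0.42003908, -0.89022809]), 'ft_torque': array([ 0.00643809,  0.05341905, -0.0298204 ]), 'grasp_force': 0.0, 'grip_width': 0.08527092486519243}
```

View pics/side0.png

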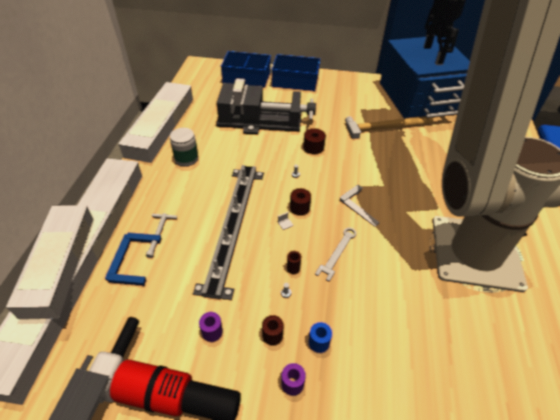

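View pics/top0.png

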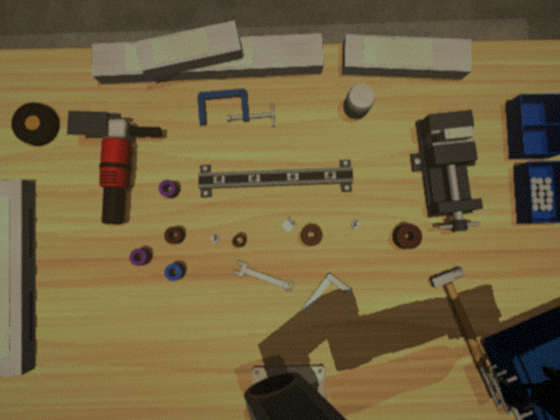

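Side view: the vise is at the far end (-y), the machine near (+y). Brown drums are at about (314,141), (300,202), (293,262) and (273,330). The blue and purple ones are look-alikes. The top view agrees: 67 at (407,236), 56 at (311,235), 34 at (239,240), brown 45 at (175,235).

```bash
cat > h.py <<'E'
from workcell import bot
import numpy as np
from scipy.spatial.transform import Rotation as R
def plane(c,uv,z):
    i=bot.camera_info(c);T=np.linalg.inv(i["camera_from_world"])
    d=T[:3,:3]@np.linalg.inv(i["intrinsics"])@[*uv,1.];o=T[:3,3]
    return (o+d*(z-o[2])/d[2])[:2]
def wplane(uv,z,o):
    i=bot.camera_info("wrist");K=i["intrinsics"];H=i["hand_eye"]
    p=(np.array(uv)-K[:2,2])/K[0,0];th=np.linalg.norm(p)
    d=np.r_[np.sin(th)*p/th,np.cos(th)]
    Rt=R.from_quat(o["tool_rot"]).as_matrix()
    d=Rt@H[:3,:3]@d;s=Rt@H[:3,3]+o["eef_pos"]
    return (s+d*(z-s[2])/d[2])[:2]
E
python3 - <<'E'
from h import *
S={'67':(313.6,141.4),'56':(300.1,202.7),'34':(291,263.4),'45':(273.8,330)}
T={'67':(404.4,237),'56':(310,237.5),'34':(240.3,240.1),'45':(172.6,237.1)}
for k in S: print(k,plane("side",S[k],.025).round(4),plane("top",T[k],.025).round(4))
for s,t in zip([(214.5,274.1),(228.3,241.8),(235.4,208.5),(240.9,181.2)],[(222.3,179.7),(255.4,177.7),(291.4,175),(332.5,169.9)]):
    print(plane("side",s,.021).round(4),plane("top",t,.021).round(4))
print("rail",plane("side",(230.9,224.6),0),plane("top",(275.9,177.3),0))
E
```

```text
67 [ 0.433  -0.3199] [ 0.4307 -0.3187]
56 [ 0.4392 -0.0631] [ 0.4342 -0.067 ]
34 [0.4343 0.1288] [0.4308 0.1186]
45 [0.4445 0.2955] [0.4422 0.2985]
[0.5995 0.1851] [0.5946 0.1659]
[0.5917 0.0909] [0.5985 0.0764]
[ 0.6005 -0.0169] [ 0.604  -0.0211]
[ 0.6095 -0.1176] [ 0.616  -0.1328]
rail [0.60450724 0.02076839] [0.6021536  0.02120187]
```

```bash
python3 -m inch '[298,163,0,0,0,1.299,100,298,163,0,0,0,1.299,100,298,163,0,0,0,1.299,100,298,163,0,0,0,1.299,100,298,163,0,0,0,1.299,100,298,163,0,0,0,1.299,100,298,163,0,0,0,1.299,100,298,163,0,0,0,1.299,100]'
```

```text
clock: 1.47
eef_pos: [0.4283, -0.3204, 0.2535]
tool_rot: [0.803, 0.596, 0.0, 0.0]
ft_force: [0.3, -0.5, 0.6]
grip_width: 0.0854
grasp_force: 0.0
```

```bash
python3 -m inch '[0,0,-60,0,0,0.292,100,0,0,-60,0,0,0.292,100,0,0,-60,0,0,0.292,100,0,0,-60,0,0,0.292,100]'
cat > look.py <<'E'
import sys,cv2
from h import *
# usage: look.py name target...
o=bot.get_obs(); im=bot.camera("wrist")
if sys.argv[1]!="-": cv2.imwrite(f"pics/{sys.argv[1]}.png",im)
print(o["eef_pos"].round(4),o["tool_rot"].round(4),o["clock"])
for t in sys.argv[2:]:
    z=.025 if "drum" in t else .021
    for d in bot.spot_point("wrist",t): print(t,round(d["confidence"],2),np.round(d["uv"],1),wplane(d["uv"],z,o).round(4))
E
python3 look.py w1 drum_67_mid drum_56_mid pin_a
```

```text
clock: 1.8
eef_pos: [0.4261, -0.3205, 0.1914]
tool_rot: [0.709, 0.705, -0.0, -0.002]
ft_force: [-0.2, -0.7, 0.8]
grip_width: 0.0853
grasp_force: 0.0
[ 0.4261 -0.3205  0.1914] [ 7.090e-01  7.053e-01 -3.000e-04 -2.000e-03] 1.8
drum_67_mid 0.69 [285.1 196.7] [ 0.4287 -0.3216]
drum_56_mid 0.66 [290.8 195. ] [ 0.4339 -0.32  ]
pin_a 0.58 [460.9   4.6] [ 0.6036 -0.1246]
```

View pics/w1.png

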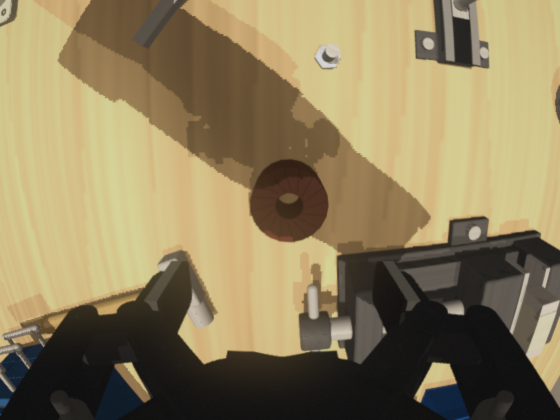

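Run:
```python
from h import *
o=bot.get_obs()
for n,uv,zs in [("hole",(289,205),[.05]),("drumtop",(289,200),[.05]),("viseedge",(340,256),[0.02,.06]),("jawcorner",(408,275),[.03,.07]),("pinhandle",(313,260),[.06,.08,.1]),("handlehub",(300,335),[.05,.08]),("vend",(540,235),[.02,.06]),("tab",(450,222),[.01]),("hammer",(190,262),[.02])]:
    print(n,[(z,wplane(uv,z,o).round(3)) for z in zs])
```

```text
hole [(0.05, array([ 0.434, -0.326]))]
drumtop [(0.05, array([ 0.434, -0.321]))]
viseedge [(0.02, array([ 0.486, -0.388])), (0.06, array([ 0.478, -0.369]))]
jawcorner [(0.03, array([ 0.559, -0.409])), (0.07, array([ 0.541, -0.386]))]
pinhandle [(0.06, array([ 0.454, -0.373])), (0.08, array([ 0.452, -0.363])), (0.1, array([ 0.45 , -0.353]))]
handlehub [(0.05, array([ 0.445, -0.464])), (0.08, array([ 0.443, -0.44 ]))]
vend [(0.02, array([ 0.752, -0.375])), (0.06, array([ 0.708, -0.358]))]
tab [(0.01, array([ 0.611, -0.358]))]
hammer [(0.02, array([ 0.332, -0.395]))]
```

The drum's top is at about (289,200), giving (0.433, -0.321). The vise edge is at y < -0.37, so there is clearance. I'll descend with the fingers along x.

```bash
python3 -m inch '[7,1,-40,0,0,0,100,7,1,-80,0,0,0,100,7,1,-120,0,0,0,100,7,1,-145,0,0,0,100,7,1,-159,0,0,0,100,7,1,-159,0,0,0,100]'; python3 -m inch '[0,0,0,0,0,0,40,0,0,0,0,0,0,40,0,0,0,0,0,0,40,0,0,0,0,0,0,40,0,0,0,0,0,0,40,0,0,0,0,0,0,40]'
```

```text
clock: 2.5
eef_pos: [0.4315, -0.3196, 0.0314]
tool_rot: [0.71, 0.704, -0.0, -0.003]
ft_force: [0.9, -0.4, 0.1]
grip_width: 0.0854
grasp_force: 0.0
clock: 3.0
eef_pos: [0.4351, -0.3219, 0.0364]
tool_rot: [0.71, 0.705, 0.0, 0.002]
ft_force: [0.4, -0.4, 6.5]
grip_width: 0.0663
grasp_force: 67.4
```

```bash
python3 -m inch '[0,0,35,0,0,0,40,0,0,75,0,0,0,40,20,15,110,0,0,0,40,50,40,115,0,0,0,40,80,60,115,0,0,0,40,110,80,115,0,0,0,40,140,100,115,0,0,0,40,170,120,115,0,0,0,40]';python3 -m inch '[7,2,0,0,0,0,40,7,2,0,0,0,0,40]'; python3 look.py w2 pin_a
```

```text
clock: 3.67
eef_pos: [0.6049, -0.1995, 0.1498]
tool_rot: [0.71, 0.705, 0.0, 0.0]
ft_force: [0.1, 0.0, -1.3]
grip_width: 0.0665
grasp_force: 67.8
clock: 3.83
eef_pos: [0.6127, -0.1967, 0.1489]
tool_rot: [0.708, 0.706, 0.0, 0.0]
ft_force: [-0.6, -0.2, -0.8]
grip_width: 0.0663
grasp_force: 67.8
[ 0.6127 -0.1967  0.1489] [7.082e-01 7.060e-01 3.000e-04 3.000e-04] 3.8333
pin_a 0.92 [267.2 116.5] [ 0.6021 -0.1254]
```

View pics/w2.png

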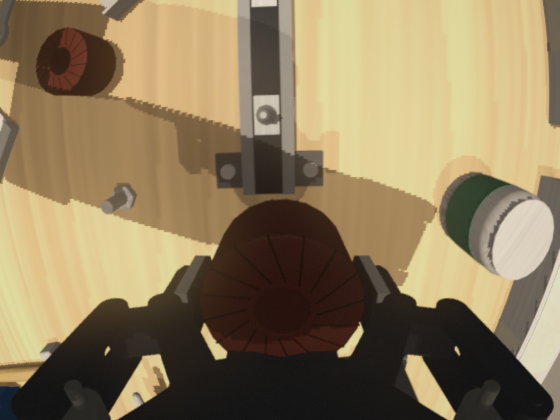

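Run:
```python
from h import *
import cv2
o=bot.get_obs()
print([wplane((283,r),.1625,o).round(4) for r in (234,311,354)], wplane((205,300),.1625,o),wplane((362,300),.1625,o))
print([(uv,z,wplane(uv,z,o).round(4)) for uv,z in [((266,111),.066),((267,117),.021),((266,106),.066)]])
im=cv2.imread("pics/w2.png")
cv2.imwrite("pics/w2c.png",cv2.resize(np.clip(im[60:370,180:380].astype(float)*2,0,255).astype('uint8'),None,fx=1.9,fy=1.9))
```

```text
[array([ 0.6107, -0.1666]), array([ 0.6105, -0.1993]), array([ 0.6104, -0.2225])] [ 0.57983957 -0.19473524] [ 0.64173267 -0.19512674]
[((266, 111), 0.066, array([ 0.6007, -0.1235])), ((267, 117), 0.021, array([ 0.5991, -0.1277])), ((266, 106), 0.066, array([ 0.6007, -0.1203]))]
```

View pics/w2c.png

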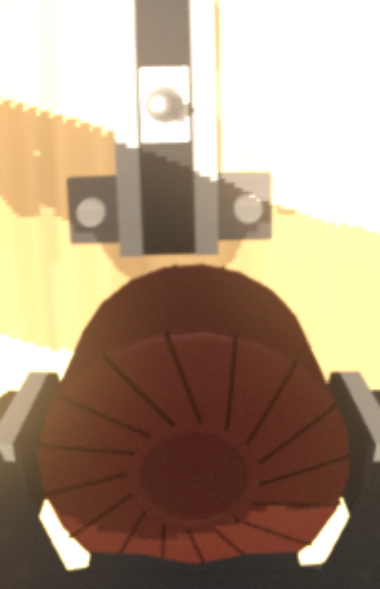

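```bash
python3 -m inch '[-6,36,0,0,0,0,40,-11,72,0,0,0,0,40,-11,72,0,0,0,0,40,-11,72,-20,0,0,0,40,-11,72,-36,0,0,0,40,-11,72,-36,0,0,0,40,-11,72,-36,0,0,0,40]'
python3 - <<'E'
from h import *
import cv2
o=bot.get_obs();print(o["eef_pos"],o["ft_force"])
a=bot.camera("side");b=bot.camera("top")
f=lambda im,x,y:cv2.resize(im[y-45:y+45,x-60:x+60],None,fx=4,fy=4,interpolation=cv2.INTER_CUBIC)
cv2.imwrite("pics/s3.png",np.vstack([f(a,250,180)*1,]))
E
```

```text
clock: 4.52
eef_pos: [0.5977, -0.1277, 0.1127]
tool_rot: [0.71, 0.704, -0.001, -0.001]
ft_force: [-0.5, -0.6, -1.6]
grip_width: 0.0663
grasp_force: 67.9
[ 0.59766646 -0.12769176  0.11270933] [-0.54265621 -0.64659075 -1.57521003]
```

View pics/s3.png

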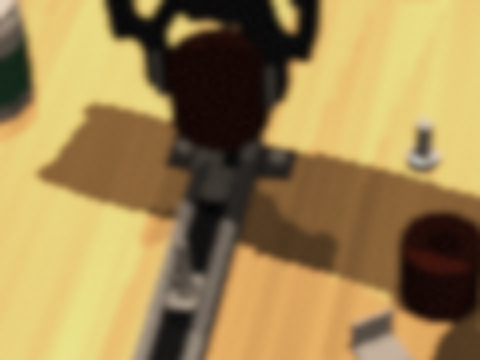

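```bash
python3 -m inch '[0,0,-10,0,0,0,40,0,0,-20,0,0,0,40,0,0,-28,0,0,0,40,0,0,-28,0,0,0,40]'
```

```text
clock: 4.95
eef_pos: [0.5979, -0.1264, 0.0826]
tool_rot: [0.71, 0.705, -0.001, -0.002]
ft_force: [-0.6, -0.1, -1.7]
grip_width: 0.0664
grasp_force: 67.9
```

```bash
python3 -m inch '[0,0,-12,0,0,0,40,0,0,-20,0,0,0,40,0,0,-24,0,0,0,40,0,0,-24,0,0,0,40]'
```

```text
clock: 5.28
eef_pos: [0.5997, -0.1256, 0.0602]
tool_rot: [0.709, 0.705, 0.001, -0.001]
ft_force: [1.6, 2.6, -1.6]
grip_width: 0.0665
grasp_force: 67.8
```

```bash
python3 -m inch '[0,0,-3,0,0,0,40,0,0,-3,0,0,0,40]';  python3 -m inch '[0,0,-3,0,0,0,40,0,0,-3,0,0,0,40]'
```

```text
clock: 5.45
eef_pos: [0.6004, -0.1258, 0.0583]
tool_rot: [0.709, 0.705, 0.001, -0.0]
ft_force: [3.4, 4.3, -3.2]
grip_width: 0.066
grasp_force: 67.9
clock: 5.62
eef_pos: [0.6006, -0.1256, 0.0574]
tool_rot: [0.709, 0.705, 0.001, 0.0]
ft_force: [-0.7, 6.6, 7.5]
grip_width: 0.0663
grasp_force: 68.6
```

```bash
python3 -m inch '[0,1,-1,0,0,0,40,0,1,-1,0,0,0,100,0,1,-1,0,0,0,100,0,1,-1,0,0,0,100,0,1,-1,0,0,0,100,0,1,-1,0,0,0,100]'; python3 -m inch '[0,0,40,0,0,0,100,0,0,80,0,0,0,100,-20,20,110,0,0,0,100,-50,40,115,0,0,0,100,-90,55,115,0,0,0,100,-130,60,115,0,0,0,100,-165,60,115,0,0,0,100,-165,60,115,0,0,0,100]'; python3 look.py w4 drum_67_mid drum_56_mid pin_a
```

```text
clock: 6.12
eef_pos: [0.5993, -0.1261, 0.054]
tool_rot: [0.71, 0.704, -0.0, -0.0]
ft_force: [-0.5, -0.7, 0.2]
grip_width: 0.0848
grasp_force: 0.0
clock: 6.78
eef_pos: [0.4252, -0.0646, 0.1674]
tool_rot: [0.71, 0.705, -0.004, -0.004]
ft_force: [-1.1, 0.3, -0.1]
grip_width: 0.0853
grasp_force: 0.0
[ 0.4252 -0.0646  0.1674] [ 0.7096  0.7046 -0.0036 -0.0043] 6.7833
drum_67_mid 0.56 [469.3 268. ] [ 0.6147 -0.1341]
drum_56_mid 0.82 [304.3 206.7] [ 0.4427 -0.0685]
pin_a 0.9 [474.3  44.3] [0.5987 0.0831]
pin_a 0.85 [471.6 157. ] [ 0.599  -0.0222]
```

View pics/w4.png

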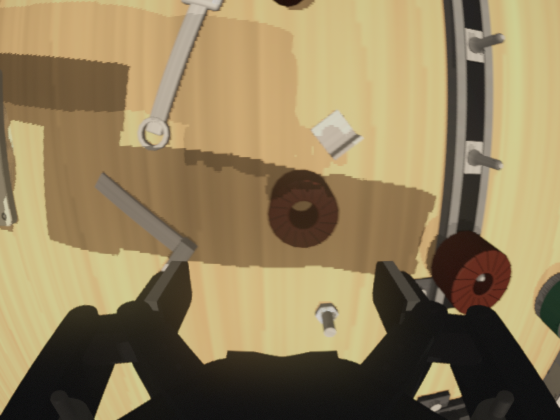

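The 67 drum sits on its pin, which shows in the bore at (482,283). The 56 drum is at (303,212), about 13 mm in +x from the jaw centre.

```bash
python3 -m inch '[13,-2,-40,0,0,0,100,13,-2,-80,0,0,0,100,13,-2,-115,0,0,0,100,13,-2,-134,0,0,0,100,13,-2,-134,0,0,0,100]'; python3 -m inch '[0,0,0,0,0,0,20,0,0,0,0,0,0,20,0,0,0,0,0,0,20,0,0,0,0,0,0,20,0,0,0,0,0,0,20,0,0,0,0,0,0,20]'
```

```text
clock: 7.4
eef_pos: [0.4457, -0.0675, 0.031]
tool_rot: [0.71, 0.705, -0.002, -0.003]
ft_force: [-0.9, 0.5, 1.0]
grip_width: 0.0851
grasp_force: 0.0
clock: 7.9
eef_pos: [0.45, -0.068, 0.0373]
tool_rot: [0.71, 0.705, 0.002, 0.002]
ft_force: [0.6, -0.6, 6.9]
grip_width: 0.0543
grasp_force: 63.8
```

```bash
python3 -m inch '[0,0,35,0,0,0,20,0,0,75,0,0,0,20,20,-5,113,0,0,0,20,60,-15,113,0,0,0,20,100,-27,113,0,0,0,20,135,-27,113,0,0,0,20,150,-27,113,0,0,0,20,150,-27,113,0,0,0,20]'
cat > rel.py <<'E'
import sys,cv2
from h import *
# rel.py name drumdia : bore vs pin, same pose; several readings
D=float(sys.argv[2])
es=[bot.get_obs()]; im=bot.camera("wrist"); cv2.imwrite(f"pics/{sys.argv[1]}.png",im)
p=bot.spot_point("wrist","pin_a"); es.append(bot.get_obs())
m=bot.silhouettes("wrist",f"drum_{sys.argv[2]}_mid")
q=bot.spot_point("wrist",f"drum_{sys.argv[2]}_mid"); es.append(bot.get_obs())
for o in es: print(o["eef_pos"].round(4),o["tool_rot"].round(4))
o=es[0]; zt=o["eef_pos"][2]-.037+.05
for d in p: print("pin",round(d["confidence"],2),np.round(d["uv"],1),wplane(d["uv"],.021,o).round(4))
for d in q: print("drum",round(d["confidence"],2),np.round(d["uv"],1),wplane(d["uv"],zt-.025,o).round(4))
for d in m[:2]:
    r,c=np.nonzero(d["mask"]); print("sil",round(d["confidence"],2),c.min(),c.max(),r.min(),r.max())
cv2.imwrite(f"pics/{sys.argv[1]}c.png",cv2.resize(np.clip(im[60:370,180:380].astype(float)*2,0,255).astype('uint8'),None,fx=1.9,fy=1.9))
E
python3 rel.py w5 56
```

```text
clock: 8.57
eef_pos: [0.6011, -0.0949, 0.1482]
tool_rot: [0.709, 0.705, 0.001, 0.001]
ft_force: [0.4, -0.9, -0.9]
grip_width: 0.0543
grasp_force: 64.1
[ 0.6011 -0.0949  0.1482] [0.7094 0.7048 0.001  0.0012]
[ 0.597  -0.0945  0.1478] [ 7.095e-01  7.047e-01 -6.000e-04 -7.000e-04]
[ 0.5961 -0.0945  0.1481] [ 7.096e-01  7.046e-01 -6.000e-04 -8.000e-04]
pin 0.62 [278.8 115.2] [ 0.5998 -0.0227]
sil 0.72 214 349 204 354
```

View pics/w5c.png

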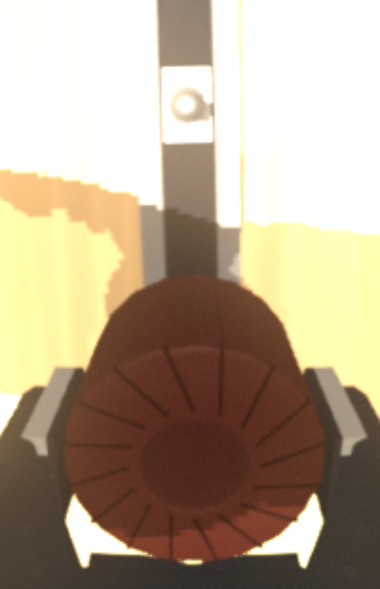

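```bash
python3 -m inch '[3,35,0,0,0,0,20,3,70,0,0,0,0,20,3,70,0,0,0,0,20,3,70,-20,0,0,0,20,3,70,-36,0,0,0,20,3,70,-36,0,0,0,20,3,70,-36,0,0,0,20,3,70,-36,0,0,0,20]'; python3 -m inch '[0,0,-10,0,0,0,20,0,0,-20,0,0,0,20,0,0,-28,0,0,0,20,0,0,-28,0,0,0,20]'
```

```text
clock: 9.43
eef_pos: [0.6005, -0.0249, 0.1134]
tool_rot: [0.71, 0.705, 0.0, 0.0]
ft_force: [0.4, -0.5, -1.5]
grip_width: 0.0542
grasp_force: 64.0
clock: 9.77
eef_pos: [0.5989, -0.0248, 0.0817]
tool_rot: [0.71, 0.705, -0.002, -0.002]
ft_force: [0.0, 0.4, -0.7]
grip_width: 0.0544
grasp_force: 64.0
```

```bash
python3 -m inch '[0,0,-12,0,0,0,20,0,0,-18,0,0,0,20,0,0,-22,0,0,0,20,0,0,-24,0,0,0,20,0,0,-24,0,0,0,20]'
```

```text
clock: 10.18
eef_pos: [0.6003, -0.0247, 0.0597]
tool_rot: [0.71, 0.705, -0.0, -0.0]
ft_force: [-0.2, -1.3, -0.5]
grip_width: 0.0546
grasp_force: 64.0
```

```bash
python3 -m inch '[0,0,-3,0,0,0,20,0,0,-3,0,0,0,20,0,0,-4,0,0,0,20,0,0,-4,0,0,0,100,0,0,-4,0,0,0,100,0,0,-4,0,0,0,100,0,0,-4,0,0,0,100,0,0,-4,0,0,0,100]'; python3 -m inch '[0,0,40,0,0,0,100,0,0,80,0,0,0,100,-10,20,120,0,0,0,100,-30,55,120,0,0,0,100,-50,90,120,0,0,0,100,-70,120,120,0,0,0,100,-90,150,120,0,0,0,100,-90,150,120,0,0,0,100]'; python3 look.py w6 drum_67_mid drum_56_mid drum_45_mid drum_34_mid pin_a
```

```text
clock: 10.85
eef_pos: [0.6007, -0.0247, 0.0562]
tool_rot: [0.71, 0.705, -0.0, -0.0]
ft_force: [-1.8, -0.2, -0.2]
grip_width: 0.0853
grasp_force: 0.0
clock: 11.52
eef_pos: [0.507, 0.1297, 0.1764]
tool_rot: [0.707, 0.707, -0.0, -0.002]
ft_force: [-1.0, -0.5, -0.3]
grip_width: 0.0857
grasp_force: 0.0
[0.507  0.1297 0.1764] [ 7.072e-01  7.070e-01 -2.000e-04 -1.600e-03] 11.5167
drum_67_mid 0.75 [192.7 204.3] [0.4272 0.1256]
drum_56_mid 0.85 [370.6 348.3] [ 0.6055 -0.0404]
drum_45_mid 0.89 [211.7   8.8] [0.4477 0.297 ]
drum_45_mid 0.89 [110.   26.9] [0.3505 0.2938]
drum_45_mid 0.72 [385.8 148.2] [0.5966 0.1762]
drum_34_mid 0.78 [194.1 207. ] [0.4283 0.1231]
pin_a 0.74 [383.6 144.4] [0.5957 0.1791]
pin_a 0.72 [372.7 350.6] [ 0.61   -0.0479]
pin_a 0.56 [378.  243.4] [0.5978 0.0862]
```

View pics/w6.png

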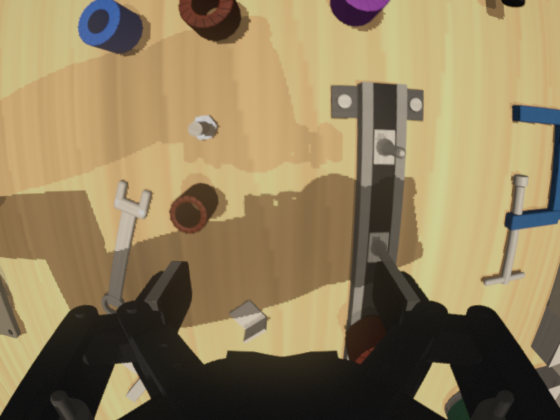

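The second drum is released on its pin at (372,350). The brown 45 is at (211,9), about (0.447, 0.297), with blue to its left and purple to its right. The small 34 is at (193,207) with a wrench jaw close by.

```bash
python3 -m inch '[-15,40,0,0,0,0,100,-31,80,0,0,0,0,100,-47,120,0,0,0,0,100,-62,155,0,0,0,0,100,-62,172,0,0,0,0,100,-62,172,0,0,0,0,100,-62,172,0,0,0,0,100]'; python3 look.py w7 drum_45_mid
```

```text
clock: 12.4
eef_pos: [0.4492, 0.2973, 0.1759]
tool_rot: [0.709, 0.705, -0.0, 0.0]
ft_force: [-0.0, -1.0, -0.3]
grip_width: 0.0855
grasp_force: 0.0
[0.4492 0.2973 0.1759] [ 7.094e-01  7.048e-01 -3.000e-04  3.000e-04] 12.4
drum_45_mid 0.78 [281.9 198.9] [0.4494 0.2977]
drum_45_mid 0.78 [215.2 100.6] [0.3945 0.383 ]
drum_45_mid 0.74 [175.4 204. ] [0.3536 0.2939]
drum_45_mid 0.74 [418.4 184.9] [0.5733 0.3107]
```

View pics/w7.png

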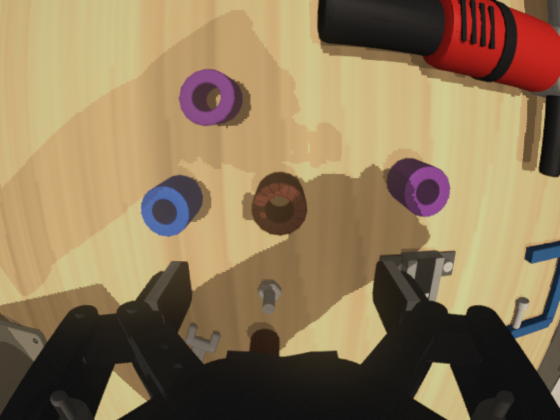

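The brown 45 is centred under the jaws at (280,203). The blue drum's edge clears the left finger by about 15 mm.

```bash
python3 -m inch '[0,0,-40,0,0,0,90,0,0,-80,0,0,0,90,0,0,-120,0,0,0,90,0,0,-144,0,0,0,90,0,0,-144,0,0,0,90]'; python3 -m inch '[0,0,0,0,0,0,10,0,0,0,0,0,0,10,0,0,0,0,0,0,10,0,0,0,0,0,0,10,0,0,0,0,0,0,10,0,0,0,0,0,0,10,0,0,0,0,0,0,10]'; python3 -m inch '[0,0,35,0,0,0,10,0,0,75,0,0,0,10,10,-30,115,0,0,0,10,35,-70,115,0,0,0,10,65,-110,115,0,0,0,10,95,-150,115,0,0,0,10,120,-180,115,0,0,0,10,150,-212,115,0,0,0,10]'
```

```text
clock: 12.92
eef_pos: [0.4453, 0.2926, 0.0268]
tool_rot: [0.711, 0.703, -0.006, -0.001]
ft_force: [-1.4, -0.4, -0.7]
grip_width: 0.0765
grasp_force: 0.0
clock: 13.5
eef_pos: [0.4508, 0.2982, 0.035]
tool_rot: [0.71, 0.705, 0.003, 0.001]
ft_force: [0.3, -1.2, 7.2]
grip_width: 0.0443
grasp_force: 61.6
clock: 14.17
eef_pos: [0.5812, 0.1044, 0.1487]
tool_rot: [0.709, 0.705, 0.001, 0.0]
ft_force: [0.4, 2.0, -0.8]
grip_width: 0.0441
grasp_force: 61.6
```

```bash
python3 -m inch '[5,-40,0,0,0,0,10,5,-76,0,0,0,0,10,5,-76,0,0,0,0,10,5,-76,0,0,0,0,10,5,-76,0,0,0,0,10]'; python3 rel.py w8 45
```

```text
clock: 14.58
eef_pos: [0.5854, 0.0301, 0.1478]
tool_rot: [0.71, 0.704, 0.0, 0.0]
ft_force: [-0.2, 1.6, -1.9]
grip_width: 0.0438
grasp_force: 61.6
[0.5854 0.0301 0.1478] [7.098e-01 7.044e-01 4.000e-04 0.000e+00]
[0.5853 0.0313 0.1477] [7.090e-01 7.052e-01 4.000e-04 1.000e-04]
[0.5853 0.0316 0.1475] [7.088e-01 7.055e-01 2.000e-04 1.000e-04]
pin 0.93 [291.7  20.2] [0.5941 0.1766]
pin 0.77 [298.6 142.4] [0.5987 0.0816]
drum 0.87 [283.2 282.7] [0.5862 0.0277]
sil 0.98 227 337 222 354
```

View pics/w8c.png

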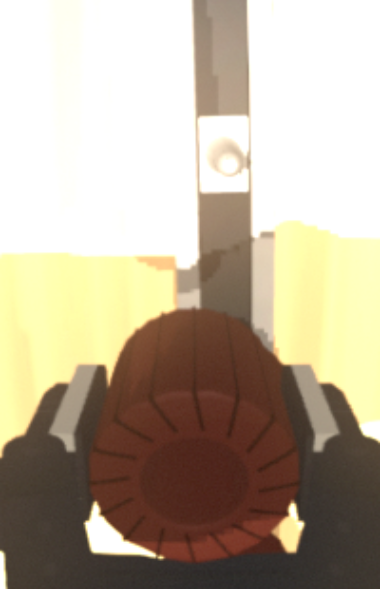

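Run:
```python
from h import *
o=bot.get_obs();e=o["eef_pos"]
for uv in [(282,311),(282,354.5),(282,269)]: print((wplane(uv,e[2]+.0145,o)-e[:2]).round(4))
for uv,z in [((298.6,142.4),.021),((297.5,142),.026),((300,145),.066)]: print((wplane(uv,z,o)).round(4))
print(e)
```

```text
[ 0.0002 -0.0001]
[ 0.0001 -0.0234]
[0.0002 0.0186]
[0.5984 0.0831]
[0.5973 0.0838]
[0.597  0.0855]
[0.58529277 0.03157354 0.14754731]
```

```bash
python3 -m inch '[7,26,0,0,0,0,10,13,52,0,0,0,0,10,13,52,0,0,0,0,10,13,52,-20,0,0,0,10,13,52,-36,0,0,0,10,13,52,-36,0,0,0,10,13,52,-36,0,0,0,10,13,52,-36,0,0,0,10]'; python3 -m inch '[0,0,-10,0,0,0,10,0,0,-20,0,0,0,10,0,0,-28,0,0,0,10,0,0,-28,0,0,0,10]'
```

```text
clock: 15.45
eef_pos: [0.5987, 0.0825, 0.1121]
tool_rot: [0.709, 0.705, 0.0, 0.0]
ft_force: [0.4, -0.1, -1.0]
grip_width: 0.044
grasp_force: 61.6
clock: 15.78
eef_pos: [0.5967, 0.0817, 0.0808]
tool_rot: [0.71, 0.705, -0.002, -0.001]
ft_force: [0.2, 0.1, -2.1]
grip_width: 0.0438
grasp_force: 61.6
```

```bash
python3 -m inch '[0,0,-12,0,0,0,10,0,0,-18,0,0,0,10,0,0,-22,0,0,0,10,0,0,-24,0,0,0,10,0,0,-24,0,0,0,10]'
```

```text
clock: 16.2
eef_pos: [0.598, 0.082, 0.0587]
tool_rot: [0.71, 0.705, -0.0, -0.0]
ft_force: [-0.1, 1.1, -0.4]
grip_width: 0.0441
grasp_force: 61.6
```

```bash
python3 -m inch '[0,0,-3,0,0,0,10,0,0,-3,0,0,0,10,0,0,-4,0,0,0,10,0,0,-4,0,0,0,100,0,0,-4,0,0,0,100,0,0,-4,0,0,0,100,0,0,-4,0,0,0,100]'; python3 -m inch '[0,0,40,0,0,0,100,0,0,80,0,0,0,100,-25,10,110,0,0,-0.1,100,-60,20,110,0,0,-0.2,70,-95,30,110,0,0,-0.3,70,-130,40,110,0,0,-0.4,70,-167,41,110,0,0,-0.5,70,-167,41,110,0,0,-0.6,70]';  python3 -m inch '[0,0,0,0,0,-0.12,70,0,0,0,0,0,-0.24,70,0,0,0,0,0,-0.36,70,0,0,0,0,0,-0.4,70,0,0,0,0,0,-0.4,65,0,0,0,0,0,-0.4,65]';python3 look.py w9 drum_45_mid drum_34_mid pin_a
```

```text
clock: 16.78
eef_pos: [0.5986, 0.0821, 0.0554]
tool_rot: [0.71, 0.705, 0.0, 0.0]
ft_force: [-1.2, 0.9, -0.3]
grip_width: 0.0852
grasp_force: 0.0
clock: 17.45
eef_pos: [0.4219, 0.1221, 0.1634]
tool_rot: [0.887, 0.462, -0.005, -0.001]
ft_force: [-1.2, -0.3, -1.1]
grip_width: 0.0599
grasp_force: 0.0
clock: 17.95
eef_pos: [0.4314, 0.1231, 0.1654]
tool_rot: [0.96, 0.279, 0.0, -0.0]
ft_force: [-0.1, 0.8, 0.2]
grip_width: 0.0553
grasp_force: 0.0
[0.4314 0.1231 0.1654] [ 9.603e-01  2.788e-01  2.000e-04 -0.000e+00] 17.95
drum_45_mid 0.96 [440.9  64.2] [0.6077 0.075 ]
drum_45_mid 0.82 [ 81.7 181. ] [0.3489 0.2935]
drum_45_mid 0.69 [ 35.7 100. ] [0.3914 0.3818]
drum_34_mid 0.93 [279.7 205.1] [0.4284 0.1238]
pin_a 0.62 [333.    2.9] [0.5957 0.1785]
```

View pics/w9.png

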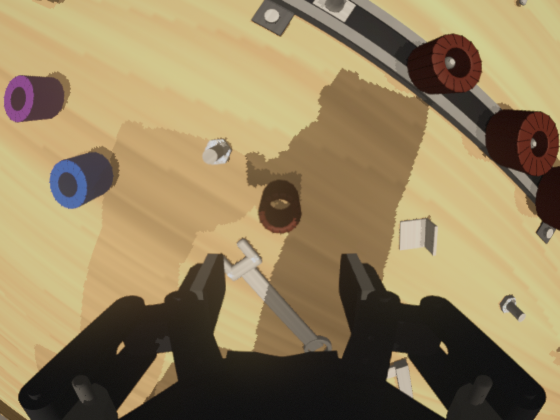

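The 34 drum is centred at (280,204). The fingers land at about columns 235 and 325, clear of the wrench jaw at (242,255). The three placed drums show their pins in the bores.

```bash
python3 -m inch '[-1,0,-40,0,0,0,65,-1,0,-80,0,0,0,65,-1,0,-115,0,0,0,65,-1,0,-133,0,0,0,65,-1,0,-133,0,0,0,65]'; python3 -m inch '[0,0,0,0,0,0,5,0,0,0,0,0,0,5,0,0,0,0,0,0,5,0,0,0,0,0,0,5,0,0,0,0,0,0,5,0,0,0,0,0,0,5]'; python3 -m inch '[0,0,35,0,0,0,5,0,0,75,0,0,0,5,20,-5,115,0,0,0.1,5,50,-10,115,0,0,0.2,5,80,-15,115,0,0,0.3,5,110,-20,115,0,0,0.4,5,140,-20,115,0,0,0.5,5,165,-20,115,0,0,0.6,5]'; python3 -m inch '[0,0,0,0,0,0.12,5,0,0,0,0,0,0.24,5,0,0,0,0,0,0.36,5,0,0,0,0,0,0.4,5,0,0,0,0,0,0.4,5,0,0,0,0,0,0.4,5]'; python3 rel.py w10 34
```

```text
clock: 18.57
eef_pos: [0.4267, 0.122, 0.0284]
tool_rot: [0.96, 0.278, -0.004, -0.0]
ft_force: [-0.9, -0.2, 1.2]
grip_width: 0.0557
grasp_force: 0.0
clock: 19.07
eef_pos: [0.4315, 0.1234, 0.0335]
tool_rot: [0.961, 0.278, 0.001, -0.0]
ft_force: [-0.8, -0.4, 5.2]
grip_width: 0.0318
grasp_force: 59.5
clock: 19.73
eef_pos: [0.5973, 0.1026, 0.1476]
tool_rot: [0.834, 0.551, 0.001, 0.0]
ft_force: [0.1, 0.2, -0.6]
grip_width: 0.0318
grasp_force: 59.5
clock: 20.23
eef_pos: [0.5953, 0.103, 0.1473]
tool_rot: [0.71, 0.704, -0.0, -0.0]
ft_force: [-0.7, -0.7, -0.6]
grip_width: 0.0319
grasp_force: 59.6
[0.5953 0.103  0.1473] [ 7.100e-01  7.042e-01 -1.000e-04 -1.000e-04]
[0.5953 0.1031 0.1473] [ 0.7099  0.7043 -0.     -0.    ]
[0.5953 0.1031 0.1474] [0.7098 0.7044 0.     0.    ]
pin 0.66 [280.2 113. ] [0.5947 0.1769]
drum 0.81 [280.5 286.5] [0.5947 0.0986]
```

View pics/w10c.png

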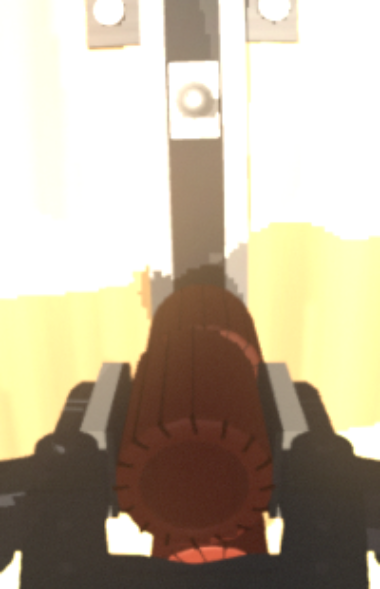

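```bash
python3 -m inch '[0,38,0,0,0,0,5,0,75,0,0,0,0,5,0,75,0,0,0,0,5,0,75,-20,0,0,0,5,0,75,-36,0,0,0,5,0,75,-36,0,0,0,5,0,75,-36,0,0,0,5,0,75,-36,0,0,0,5]'; python3 -m inch '[0,0,-10,0,0,0,5,0,0,-20,0,0,0,5,0,0,-28,0,0,0,5,0,0,-28,0,0,0,5]'
```

```text
clock: 21.1
eef_pos: [0.5958, 0.178, 0.1121]
tool_rot: [0.71, 0.705, 0.0, 0.0]
ft_force: [0.5, -0.4, -0.6]
grip_width: 0.032
grasp_force: 59.7
clock: 21.43
eef_pos: [0.5938, 0.1774, 0.0807]
tool_rot: [0.71, 0.705, -0.002, -0.001]
ft_force: [-0.1, -0.1, -0.5]
grip_width: 0.032
grasp_force: 59.7
```

```bash
python3 -m inch '[0,0,-12,0,0,0,5,0,0,-18,0,0,0,5,0,0,-22,0,0,0,5,0,0,-24,0,0,0,5,0,0,-24,0,0,0,5]'; python3 -m inch '[0,0,-3,0,0,0,5,0,0,-3,0,0,0,5,0,0,-3,0,0,0,5]'
```

```text
clock: 21.85
eef_pos: [0.595, 0.178, 0.0587]
tool_rot: [0.71, 0.705, -0.0, -0.0]
ft_force: [-0.4, 0.1, -1.2]
grip_width: 0.0318
grasp_force: 59.7
clock: 22.1
eef_pos: [0.5955, 0.1781, 0.0565]
tool_rot: [0.71, 0.705, 0.0, 0.0]
ft_force: [0.4, -0.6, -0.2]
grip_width: 0.0318
grasp_force: 59.7
```

```bash
python3 -m inch '[0,0,-2,0,0,0,5,0,0,-2,0,0,0,5,0,0,-2,0,0,0,80,0,0,-2,0,0,0,80,0,0,-2,0,0,0,80,0,0,-2,0,0,0,80,0,0,-2,0,0,0,80]'; python3 -m inch '[0,0,40,0,0,0,80,0,0,80,0,0,0,80,-30,0,120,0,0,0,80,-60,-10,150,0,0,0,80,-100,-20,150,0,0,0,80,-140,-40,150,0,0,0,80,-180,-70,150,0,0,0,80,-180,-90,150,0,0,0,80]'; python3 -m inch '[0,0,0,0,0,0,80,0,0,0,0,0,0,80,0,0,0,0,0,0,80,0,0,0,0,0,0,80]'; python3 look.py w11 drum_67_mid drum_56_mid drum_45_mid drum_34_mid
python3 - <<'E'
from h import *
import cv2
a=bot.camera("side")[120:310,180:340]; b=cv2.imread("pics/w11.png")
cv2.imwrite("pics/f.png",np.hstack([cv2.resize(a,(380,451),interpolation=cv2.INTER_CUBIC),cv2.resize(b[:,300:],None,fx=451/420,fy=451/420)]))
for k in ("34","45","56","67"):
    print(k,[(round(d["confidence"],2),plane("side",d["uv"],.046).round(3)) for d in bot.spot_point("side",f"drum_{k}_mid")[:2]])
E
```

```text
clock: 22.68
eef_pos: [0.5954, 0.178, 0.0543]
tool_rot: [0.71, 0.705, 0.0, -0.0]
ft_force: [0.4, 0.1, -0.4]
grip_width: 0.0681
grasp_force: 0.0
clock: 23.35
eef_pos: [0.411, 0.088, 0.2044]
tool_rot: [0.708, 0.706, -0.001, -0.001]
ft_force: [-0.9, -1.0, -0.1]
grip_width: 0.0681
grasp_force: 0.0
clock: 23.68
eef_pos: [0.4166, 0.0887, 0.2045]
tool_rot: [0.709, 0.705, 0.001, 0.0]
ft_force: [-0.1, 0.0, -0.6]
grip_width: 0.0682
grasp_force: 0.0
[0.4166 0.0887 0.2045] [7.094e-01 7.048e-01 6.000e-04 2.000e-04] 23.6833
drum_67_mid 0.83 [429.3 361.7] [ 0.6151 -0.1457]
drum_56_mid 0.78 [446.1 297.4] [ 0.6127 -0.0402]
drum_45_mid 0.62 [464.5 203.1] [0.613  0.0769]
drum_34_mid 0.65 [466.2 106.8] [0.6045 0.1786]
34 [(0.82, array([0.599, 0.182]))]
45 [(0.72, array([0.39 , 0.395])), (0.69, array([0.597, 0.077]))]
56 [(0.76, array([ 0.598, -0.017]))]
67 [(0.63, array([ 0.603, -0.11 ]))]
```

View pics/f.png

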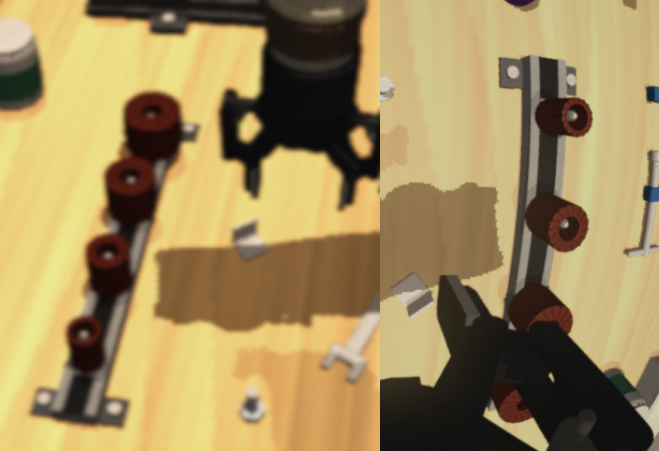

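All four stand upright, largest nearest the vise, each with its pin in the bore. Each was lowered to its seated height before release, and the gripper is clear.

```bash
python3 -c "
from workcell import bot
print(bot.job_done())"
```

```text
the job is handed in; nothing more can be done
None
```

All four drums are racked on the rail pins in order of diameter, with the 67 mm one nearest the vise; the gripper has let go and is clear, and the job is handed in at about 24 s of robot time; no verdict came back.

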